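Sweep the bar-top stoppers off the sorting stand

ROBOT

A 6-joint arm with a two-finger parallel gripper is mounted at the origin on the work surface. World frame = base frame: x ahead of the robot, y to its left, z up, the work surface at z = 0. Lengths are in mm, angles in rad, forces in N, time in s.
With the tool pointing down it reaches from about 300 to 775 mm from the base axis. Payload 14.6 kg.
Tool frame: the origin (TCP) lies midway between the tips of the shut fingers; the grasp point (between the pads) lies 19 mm behind it (manip.hold_point_z is the distance from the TCP to the grasp point, in mm); z points along the fingers, y is the direction in which the jaws open and shut (so a half turn about z gives the same grasp; the last joint's range is limited). The gripper opens to 94 mm and grips with 3 to 60 N. Pads are 16 mm wide; open, the fingers measure 119 mm over their backs; the gripper's body (75 mm by 177 mm) begins 78 mm behind the grasp point.
Start: joints at [1.281, 0.3, 1.521, -0, 1.321, -0.067], TCP at [121.527, 536.396, 205.446] pointing down, gripper open.
Joint ranges: [-3.03, 3.03], [-0.79, 2.21], [0.23, 2.52], [-1.04, 4.18], [0, 3.07], [-2.55, 2.55]. Speed limits (rad/s): [2.22, 2.22, 2.57, 3.14, 3.14, 3.14].

INTERFACE

Orientations are given as [roll, pitch, yaw] about the fixed x, y, z axes, in that order (R = Rz(yaw) Ry(pitch) Rx(roll)).
In Python, from cell import manip gives the robot as it stands.
- The arm moves only by the shell command python3 -m crank 'ROWS' [OPENING] [FORCE]. ROWS is JSON, a list of rows, each an object with "offset": the shift along the world's x, y, z in m, a list of three; "spin": the turn about the world's z in degrees. In form: [{"offset": [dx, dy, dz], "spin": spin}, ...]. A call has exactly 8 rows; each row is the pose to reach, as a shift and turn from the pose measured when the call began; what a row does not reach only later rows make up. A row lasts 1/12 s, in which the tool goes at most 41.7 mm and 7.16 degrees, less where a joint would pass 70% of its speed; a pose out of reach is approached as far as the arm can. A call with a gripper value outside its range is refused whole. OPENING is the opening, from 0 (shut) to 1 (fully open), set as the call begins (- or left out, the last holds). The fingers move at their own pace and stop on an object; FORCE is the grip in N (left out, the last holds). Time passes only in rows, so rows that repeat a pose let the fingers close, or fill a call up. It gives the time, the measured TCP pose, the force and the opening at its end, in the units of the state.
- manip.read_state(): the state, without advancing time (a new reading comes with each control period).
- manip.camera(name): name is "side" or "top"; returns a dict with "pixels" (480x640x3 uint8, red, green, blue), "fx", "fy", "cx", "cy" (pixels), "extrinsics" (4x4, takes a point from world to camera coordinates). Camera axes: x right, y down, z forward; pixel columns grow to the right and rows downward; lengths in mm; the calibration is good to about 2 mm. A picture is of the moment at which its call begins. There is no depth.
- manip.sign_off(): hands the job in, once; it reports no verdict.
Trained networks look in a picture, given as the dict that the camera call returned (one of the last four; its "shot" number tells which), for a name from the list of things; names that differ only in an ending like _2 or _b are one class to them, and where a whole thing is asked for, a point or a joint stands for the part that bears it (a point fixed in the world has none). Each returns a list of dicts, best first, with "conf" (0 to 1); they miss things now and then, are a little off and sometimes report something else, mostly with a low value. They report only what shows in the picture. A call takes as long as a camera call.
- manip.search_frame(picture, name): "location" ([x, y, z] in mm, in world coordinates, good to about 4 mm: the middle of the surface that is visible of it).
- manip.masks_of(picture, name): "mask" (480x640 bool, what is visible of it).
The state is a dict: "clock": time; "joints": joint angles; "qd": joint speeds; "effort": joint torques, N m; "eef_pos": TCP position; "eef_rot": TCP orientation; "wrist_force": force on the tool from outside, world axes, zero at the start; "moment": the same for the moment, N m; "finger_gap": finger opening in mm.
Only numpy, scipy, OpenCV 4.12 (cv2) and the standard library are available. Lean on these libraries where they do the work, as an engineer would, in place of code of your own. Each camera call takes 0.05 s, during which the arm holds its last target. There are 200 camera calls.

TASK

Clear the sorting stand: with the fingertips, push the three cork bottle stoppers along the steel top and off its open end, so that all three drop into the plain empty wooden tray (the one without compartments) and lie in it. Only slide the stoppers: do not grip, lift or press hard on any of them. Leave the wooden barrel bung, the little brass cup, the vial and the pouring spout that share the steel top standing where they are.

Things in the scene. Friction and masses are not known exactly. Their poses are not given: they have to be found in the camera images.
- stand: fixed sorting stand, 260 mm in x, 350 mm in y, flat steel top 60 mm above the table. Origin: centre of its underside. Its long sides (x = -122 and +122 mm in its frame) carry wooden kerbs 15 mm thick, 10 mm above the steel; its two ends (y = -175 and +175 mm) are open, with no kerb. The tray stands at one end, the sample box at the other; which is which varies
- tray: plain open wooden tray, empty and without compartments, fixed on the table with a 3 mm gap to one open end of the stand: 250 mm in x, 130 mm in y, 45 mm high (its rim is 15 mm below the steel top), walls and floor 5 mm thick. Origin at the centre of its underside, axes parallel to those of the stand
- samples: fixed wooden box of the same outer size as the tray but divided into eight compartments, some holding amber vials with black caps (tops 50 mm above the table), at the other open end of the stand. Not to be filled. Origin at the centre of its underside
- stopper0: one of three alike bottle stoppers, 32 mm tall, standing head down on the steel top: round dark wooden head 29 mm across and 12 mm thick at the bottom, cork shank 19 mm across and 20 mm long on top; about 12 g, slides easily. Origin on its axis at mid-height (16 mm above the steel top while it stands), z up along the shank
- stopper1: one of three alike bottle stoppers, 32 mm tall, standing head down on the steel top: round dark wooden head 29 mm across and 12 mm thick at the bottom, cork shank 19 mm across and 20 mm long on top; about 12 g, slides easily. Origin on its axis at mid-height (16 mm above the steel top while it stands), z up along the shank
- stopper2: one of three alike bottle stoppers, 32 mm tall, standing head down on the steel top: round dark wooden head 29 mm across and 12 mm thick at the bottom, cork shank 19 mm across and 20 mm long on top; about 12 g, slides easily. Origin on its axis at mid-height (16 mm above the steel top while it stands), z up along the shank
- bung: light wooden barrel bung standing on the steel top, a tapered plug 36 mm tall, 36 mm across at the foot and 44 mm at the top, loose. Origin at the centre of its underside. Leave it alone
- cup: small open brass measuring cup standing on the steel top, 44 mm across the rim and 38 mm tall, loose. Origin at the centre of its underside. Leave it alone
- vial: amber glass sample vial with a black cap, standing on the steel top near a kerb, 28 mm across and 45 mm tall, loose. Origin at the centre of its underside. Leave it alone
- pourer: steel pouring spout standing on the steel top near a kerb: round foot 26 mm across, tapering to 10 mm at the top, 48 mm tall, loose. Origin at the centre of its underside. Leave it alone

How it is judged (in metres and radians):
At the end, for the whole second after the job is handed in: All three stoppers lie at rest inside the plain tray (mid-points within its inner walls and less than 50 mm above its underside; any attitude), and the bung, the cup, the vial and the pouring spout stand upright within 20 mm of where they began (x of stopper0 in the frame of tray between -0.12 and 0.12 m and y of stopper0 in the frame of tray between -0.06 and 0.06 m and z of stopper0 in the frame of tray between 0 and 0.05 m and linear speed of each of stopper0, stopper1, stopper2 below 0.03 m/s and x of stopper1 in the frame of tray between -0.12 and 0.12 m and y of stopper1 in the frame of tray between -0.06 and 0.06 m and z of stopper1 in the frame of tray between 0 and 0.05 m and x of stopper2 in the frame of tray between -0.12 and 0.12 m and y of stopper2 in the frame of tray between -0.06 and 0.06 m and z of stopper2 in the frame of tray between 0 and 0.05 m and distance of each of bung, cup, vial, pourer from where it was at the start of the episode below 0.02 m and angle between each of bung, cup, vial, pourer's own z axis and vertical below 0.2 rad); the robot touches nothing.
It fails at once if a stopper was lifted (its mid-point rose more than 35 mm above the steel top; 16 mm is standing) (height (world z) of any of stopper0, stopper1, stopper2 above 0.095 m).
It fails at once if a stopper was gripped or pressed hard (more than 12 N between it and the fingers) (contact force between the fingers and stopper0 above 12 N or contact force between the fingers and stopper1 above 12 N or contact force between the fingers and stopper2 above 12 N).
It fails at once if the bung, cup, vial or pouring spout was moved more than 20 mm or tipped (distance of any of bung, cup, vial, pourer from where it was at the start of the episode above 0.02 m or angle between any of bung, cup, vial, pourer's own z axis and vertical above 0.4 rad).
It also fails if it takes over 54 s, if anything falls off the work surface, if the arm or the gripper's body presses on something with over 40 N, if the wrist force passes 120 N, or if a joint passes its speed limit or range.

## Working session

There is one attempt and no reset: what is moved stays moved. The work goes in short steps, Python scripts to look and compute and a shell command to move; the robot and the scene stay as the last step left them, time stands still between calls to the robot, and variables do not carry over. Pictures are saved under pics/ and viewed, about 8 in all and at most 12, crops included, and the job is handed in when it is done.

```bash
mkdir -p pics
cat > h.py <<'E'
import numpy as np,cv2
from cell import manip
def px(p,w):
    c=p["extrinsics"]@np.r_[w,1]; return p["fx"]*c[0]/c[2]+p["cx"],p["fy"]*c[1]/c[2]+p["cy"]
def ray(p,u,v,z):
    E=p["extrinsics"];R=E[:3,:3];o=-R.T@E[:3,3];d=R.T@np.array([(u-p["cx"])/p["fx"],(v-p["cy"])/p["fy"],1]);return o+d*(z-o[2])/d[2]
def save(p,n): cv2.imwrite(f"pics/{n}.png",p["pixels"][:,:,::-1])
E
python3 - <<'E'
from h import *
for c in("top","side"):
    p=manip.camera(c);save(p,c+"0")
    E=p["extrinsics"];print(c,(-E[:3,:3].T@E[:3,3]).round())
    for n in("stand","tray","samples","stopper0","bung","cup","vial","pourer"):
        for d in manip.search_frame(p,n)[:4]: print(n,round(d["conf"],2),np.round(d["location"]),np.round(px(p,d["location"])))
s=manip.read_state();print(s["clock"],s["eef_pos"],s["eef_rot"],s["finger_gap"])
E
```

```text
top [485.  -1. 766.]
stand 0.65 [564. -12.  60.] [339. 249.]
tray 0.7 [531. 235.   5.] [186. 277.]
samples 0.57 [ 604. -267.   22.] [503. 223.]
samples 0.2 [466.  66.  98.] [286. 317.]
stopper0 0.88 [563. -18.  70.] [344. 249.]
stopper0 0.86 [ 604. -118.   77.] [412. 219.]
stopper0 0.83 [550. 117.  75.] [252. 259.]
bung 0.81 [493. -52.  98.] [370. 296.]
cup 0.56 [641. -30.  78.] [351. 196.]
vial 0.59 [466.  63. 101.] [287. 317.]
pourer 0.49 [668. -86.  77.] [388. 176.]
side [256. 502. 782.]
stand 0.91 [551.  27.  59.] [322. 250.]
stand 0.35 [ 607. -281.   34.] [377. 147.]
tray 0.83 [529. 220.   9.] [269. 358.]
samples 0.76 [ 607. -278.   34.] [376. 147.]
stopper0 0.77 [565. -11.  70.] [326. 228.]
stopper0 0.76 [ 601. -118.   72.] [340. 182.]
stopper0 0.72 [675. -81.  77.] [295. 177.]
stopper0 0.52 [542. 122.  73.] [295. 288.]
bung 0.82 [486. -45.  97.] [377. 224.]
cup 0.89 [638. -25.  89.] [295. 199.]
cup 0.64 [671. -81.  76.] [298. 178.]
vial 0.95 [460.  73.  96.] [356. 280.]
pourer 0.81 [672. -84.  79.] [298. 176.]
0.9 [121.50973384 536.39613781 205.46466516] [-3.14157962e+00 -2.93725001e-05  2.91881602e+00] 93.77678278996137
```

View pics/top0.png

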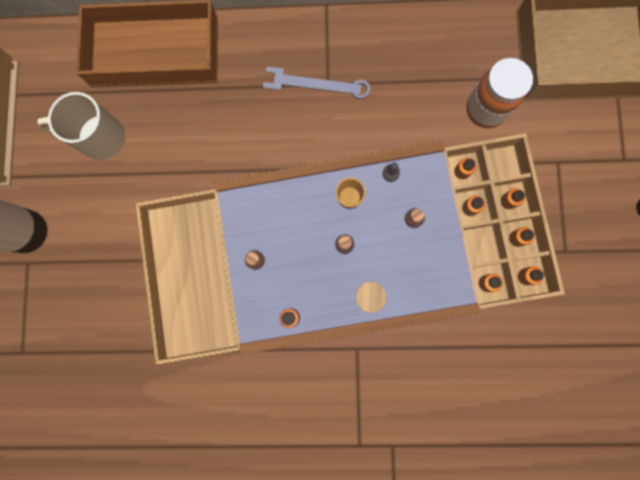

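View pics/side0.png

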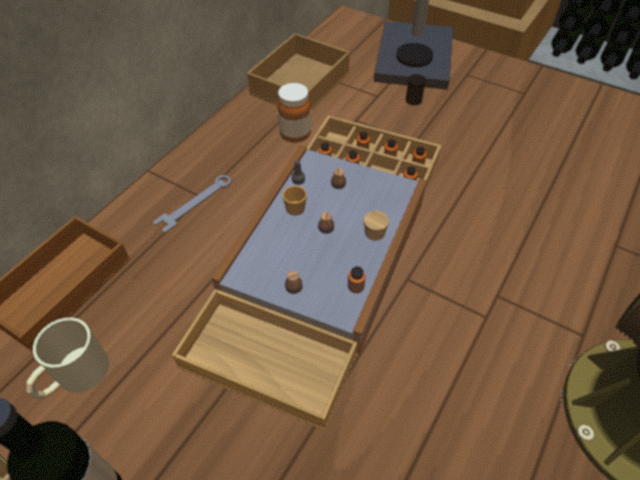

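The tray is at the +y end (left in the top view) and the samples box is on the right. In the top view the stoppers are at about (254,259), (345,243) and (415,217). The cup is at (350,193), the bung at (371,297), the vial at (289,318) and the pourer at (392,172). I'll push with slightly open fingers, jaw axis across the stand, so they make a self-centring V.

```bash
cat >> h.py <<'E'
def axes():
    a=np.load("ax.npy"); return a[0],a[1],a[2]   # edge midpoint, d (push), e (lateral)
def sf(w):
    m,d,e=axes(); q=np.asarray(w)[:2]-m; return np.r_[q@e,q@d].round(1)  # lateral, along (0=tray end edge)
def st(l,a):
    m,d,e=axes(); return (m+l*e+a*d).round(1)
E
python3 - <<'E'
from h import *
p=manip.camera("top")
c=[ray(p,u,v,60)[:2] for u,v in((217,190),(240,347),(478,305),(445,145))]
print(np.round(c))
m=(c[0]+c[1])/2; n=(c[2]+c[3])/2
d=(m-n)/np.linalg.norm(m-n); e=np.array([d[1],-d[0]])
print(np.linalg.norm(m-n),d,np.degrees(np.arctan2(e[1],e[0])))
np.save("ax.npy",[m,d,e]); print(m)
ps=manip.camera("side")
for n in("tray","samples","stopper0","bung","cup","vial","pourer"):
    for q in(p,ps):
        for r in manip.masks_of(q,n)[:3]:
            ys,xs=np.nonzero(r["mask"]); zz=76 if n=="stopper0" else 78 if n not in("tray","samples") else 25
            w=ray(q,xs.mean(),ys.mean(),zz); print(n,round(r["conf"],2),w.round(),sf(w))
E
```

```text
[[ 659.  173.]
 [ 423.  137.]
 [ 478. -210.]
 [ 719. -175.]]
352.1702091822788 [-0.16440705  0.98639258] 9.462790745275818
[540.74627376 154.75907413]
tray 0.97 [528. 228.  25.] [-0.2 74.6]
tray 0.84 [527. 227.  25.] [-1.6 73.4]
samples 0.59 [ 605. -266.   25.] [  -5.5 -425.5]
samples 0.92 [ 609. -282.   25.] [  -4.9 -441.9]
stopper0 0.58 [569. -18.  76.] [  -1.  -175.2]
stopper0 0.57 [ 605. -120.   76.] [  18.3 -282.1]
stopper0 0.56 [549. 113.  76.] [  0.9 -42. ]
stopper0 0.73 [ 606. -117.   76.] [  19.4 -279.1]
stopper0 0.64 [548. 119.  76.] [  1.7 -36.4]
stopper0 0.51 [569. -13.  76.] [   0.3 -169.9]
bung 0.79 [492. -54.  78.] [ -82.3 -197.9]
bung 0.75 [494. -55.  78.] [ -80.7 -199.1]
cup 0.79 [644. -28.  78.] [  71.8 -197.4]
cup 0.64 [645. -31.  78.] [  72.1 -200.1]
vial 0.9 [464.  63.  78.] [-90.4 -77.9]
vial 0.74 [466.  63.  78.] [-88.7 -78.6]
pourer 0.54 [674. -89.  78.] [  91.1 -262.8]
pourer 0.66 [494. -55.  78.] [ -80.2 -199.5]
pourer 0.53 [674. -87.  78.] [  92.1 -260.2]
```

```bash
python3 -m crank '[{"offset":[0.432,-0.455,-0.06],"spin":-68},{"offset":[0.432,-0.455,-0.06],"spin":-68},{"offset":[0.432,-0.455,-0.06],"spin":-68},{"offset":[0.432,-0.455,-0.06],"spin":-68},{"offset":[0.432,-0.455,-0.06],"spin":-68},{"offset":[0.432,-0.455,-0.06],"spin":-68},{"offset":[0.432,-0.455,-0.06],"spin":-68},{"offset":[0.432,-0.455,-0.06],"spin":-68}]' 0.15 5
```

```text
clock: 2.37
eef_pos: [351.0, 294.1, 173.8]
eef_rot: [3.141, -0.0, 1.913]
wrist_force: [1.0, 1.1, -0.7]
finger_gap: 44.2
```

```bash
python3 -m crank '[{"offset":[0.203,-0.213,-0.034],"spin":-10},{"offset":[0.203,-0.213,-0.034],"spin":-10},{"offset":[0.203,-0.213,-0.034],"spin":-10},{"offset":[0.203,-0.213,-0.034],"spin":-10},{"offset":[0.203,-0.213,-0.034],"spin":-10},{"offset":[0.203,-0.213,-0.034],"spin":-10},{"offset":[0.203,-0.213,-0.034],"spin":-10},{"offset":[0.203,-0.213,-0.034],"spin":-10}]'
python3 - <<'E'
from h import *
p=manip.camera("top");save(p,"t1");s=manip.read_state();print(s["eef_pos"],sf(s["eef_pos"]),s["finger_gap"],s["eef_rot"])
q=manip.camera("side");save(q,"s1")
cv2.imwrite("pics/m1.png",np.hstack([cv2.resize(x["pixels"][130:370,130:450,::-1],(400,300)) for x in(p,q)]))
E
```

```text
clock: 3.03
eef_pos: [556.6, 76.7, 138.7]
eef_rot: [3.141, 0.0, 1.735]
wrist_force: [-1.5, -0.1, -0.2]
finger_gap: 13.9
[555.66487132  78.02616873 138.79578984] [  2.1 -78.1] 14.218724378923392 [-3.14130865e+00  2.97455012e-05  1.73449654e+00]
```

View pics/m1.png

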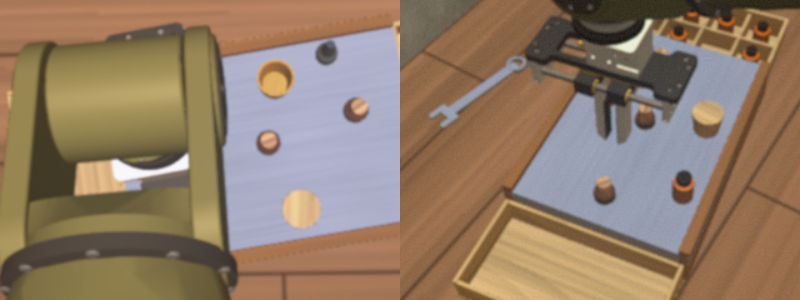

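The side view shows the fingers above the gap behind the first stopper, and all the stoppers are still standing. Next I descend.

```bash
python3 -m crank '[{"offset":[0,0,-0.02],"spin":0},{"offset":[0,0,-0.045],"spin":0},{"offset":[0,0,-0.062],"spin":0},{"offset":[0,0,-0.070],"spin":0},{"offset":[0,0,-0.072],"spin":0},{"offset":[0,0.001,-0.072],"spin":0},{"offset":[-0.001,0.005,-0.072],"spin":0},{"offset":[-0.002,0.010,-0.072],"spin":0}]'
python3 -c "
from h import *
s=manip.read_state();print(sf(s['eef_pos']))"
```

```text
clock: 3.8
eef_pos: [552.8, 90.3, 68.4]
eef_rot: [3.14, -0.0, 1.736]
wrist_force: [0.6, -1.0, -0.4]
finger_gap: 14.2
[  1.3 -65.5]
```

```bash
python3 -m crank '[{"offset":[-0.001,0.004,-0.001],"spin":0},{"offset":[-0.0015,0.009,-0.001],"spin":0},{"offset":[-0.002,0.014,-0.001],"spin":0},{"offset":[-0.003,0.020,-0.001],"spin":0},{"offset":[-0.004,0.026,-0.001],"spin":0},{"offset":[-0.005,0.032,-0.001],"spin":0},{"offset":[-0.006,0.038,-0.001],"spin":0},{"offset":[-0.007,0.044,-0.001],"spin":0}]'
python3 -m crank '[{"offset":[-0.001,0.006,0],"spin":0},{"offset":[-0.002,0.012,0],"spin":0},{"offset":[-0.003,0.018,0],"spin":0},{"offset":[-0.004,0.024,0],"spin":0},{"offset":[-0.005,0.030,0],"spin":0},{"offset":[-0.006,0.036,0],"spin":0},{"offset":[-0.007,0.040,0],"spin":0},{"offset":[-0.007,0.040,0],"spin":0}]'
python3 - <<'E'
from h import *
s=manip.read_state();print(sf(s["eef_pos"]))
q=manip.camera("side");cv2.imwrite("pics/m2.png",cv2.resize(q["pixels"][130:430,160:480,::-1],None,fx=1.5,fy=1.5))
E
```

```text
clock: 4.47
eef_pos: [545.7, 135.0, 67.3]
eef_rot: [3.14, -0.0, 1.736]
wrist_force: [0.0, 0.4, 0.2]
finger_gap: 14.3
clock: 5.13
eef_pos: [538.5, 175.8, 67.3]
eef_rot: [3.14, -0.0, 1.736]
wrist_force: [0.2, -0.0, 0.9]
finger_gap: 13.9
[ 1.2 21.1]
```

View pics/m2.png

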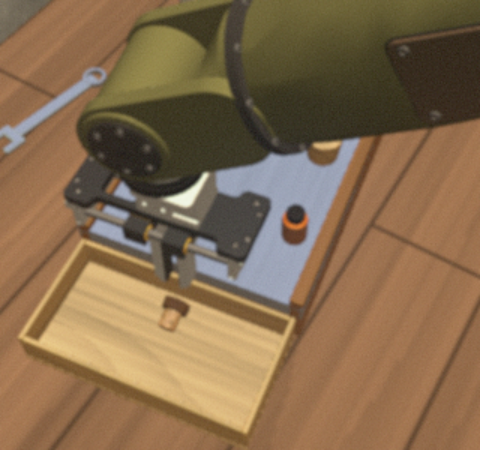

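The first stopper is lying in the tray, at about (172,312) in the crop. Next I go behind the middle one.

```bash
python3 -m crank '[{"offset":[0,0,0.035],"spin":0},{"offset":[0.003,-0.020,0.060],"spin":0},{"offset":[0.010,-0.060,0.062],"spin":0},{"offset":[0.016,-0.100,0.062],"spin":0},{"offset":[0.022,-0.140,0.062],"spin":0},{"offset":[0.029,-0.180,0.062],"spin":0},{"offset":[0.036,-0.218,0.062],"spin":0},{"offset":[0.037,-0.227,0.062],"spin":0}]'
python3 - <<'E'
from h import *
s=manip.read_state();print(s["eef_pos"],sf(s["eef_pos"]))
p=manip.camera("side")
for r in manip.search_frame(p,"stopper0")[:4]: print(round(r["conf"],2),np.round(r["location"]),sf(r["location"]))
E
```

```text
clock: 5.85
eef_pos: [575.9, -56.8, 129.4]
eef_rot: [3.14, 0.001, 1.732]
wrist_force: [-0.7, -0.6, -0.5]
finger_gap: 14.0
[575.9428454  -56.80509045 129.35515237] [-1.000e-01 -2.145e+02]
0.83 [528. 195.  26.] [-5.7 41.4]
0.58 [566. -13.  74.] [  -2.8 -169.8]
0.42 [548.  34.  62.] [ -12.3 -120.8]
```

```bash
python3 -m crank '[{"offset":[0,0,-0.02],"spin":0},{"offset":[0,0,-0.042],"spin":0},{"offset":[0,0,-0.056],"spin":0},{"offset":[0,0.001,-0.062],"spin":0},{"offset":[-0.001,0.006,-0.063],"spin":0},{"offset":[-0.002,0.011,-0.063],"spin":0},{"offset":[-0.003,0.016,-0.063],"spin":0},{"offset":[-0.004,0.021,-0.063],"spin":0}]'
python3 -m crank '[{"offset":[-0.001,0.004,0],"spin":0},{"offset":[-0.0015,0.009,0],"spin":0},{"offset":[-0.0025,0.015,0],"spin":0},{"offset":[-0.0035,0.021,0],"spin":0},{"offset":[-0.005,0.028,0],"spin":0},{"offset":[-0.006,0.035,0],"spin":0},{"offset":[-0.007,0.042,0],"spin":0},{"offset":[-0.008,0.049,0],"spin":0}]'
python3 - <<'E'
from h import *
s=manip.read_state();print(s["eef_pos"],sf(s["eef_pos"]))
q=manip.camera("side");cv2.imwrite("pics/m3.png",cv2.resize(q["pixels"][130:430,160:480,::-1],None,fx=1.5,fy=1.5))
E
```

```text
clock: 6.62
eef_pos: [571.9, -31.7, 67.2]
eef_rot: [3.139, 0.0, 1.733]
wrist_force: [0.3, -0.2, 0.2]
finger_gap: 14.0
clock: 7.28
eef_pos: [563.7, 18.1, 67.2]
eef_rot: [3.139, 0.0, 1.733]
wrist_force: [0.4, 0.3, -1.0]
finger_gap: 13.9
[563.74098103  18.09714525  67.18630161] [   0.2 -138.6]
```

View pics/m3.png

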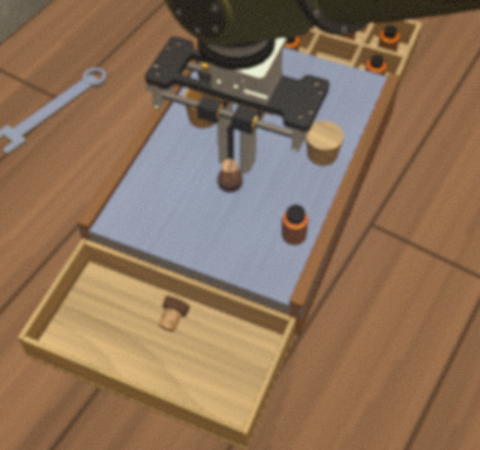

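The middle stopper stands at (230,175) in the crop, seated between the fingers. I'll steer it a little sideways so it lands beside the first.

```bash
python3 -m crank '[{"offset":[0,0.005,0],"spin":0},{"offset":[0,0.011,0],"spin":0},{"offset":[0.001,0.018,0],"spin":0},{"offset":[0.001,0.025,0],"spin":0},{"offset":[0.001,0.032,0],"spin":0},{"offset":[0.001,0.039,0],"spin":0},{"offset":[0.001,0.046,0],"spin":0},{"offset":[0.001,0.053,0],"spin":0}]'
python3 -m crank '[{"offset":[0,0.005,0],"spin":0},{"offset":[0,0.011,0],"spin":0},{"offset":[0.001,0.018,0],"spin":0},{"offset":[0.001,0.025,0],"spin":0},{"offset":[0.001,0.032,0],"spin":0},{"offset":[0.001,0.039,0],"spin":0},{"offset":[0.001,0.046,0],"spin":0},{"offset":[0.001,0.053,0],"spin":0}]'
python3 -m crank '[{"offset":[0,0.005,0],"spin":0},{"offset":[0,0.011,0],"spin":0},{"offset":[0.001,0.018,0],"spin":0},{"offset":[0.001,0.025,0],"spin":0},{"offset":[0.001,0.032,0],"spin":0},{"offset":[0.001,0.039,0],"spin":0},{"offset":[0.001,0.046,0],"spin":0},{"offset":[0.001,0.050,0],"spin":0}]'
python3 - <<'E'
from h import *
s=manip.read_state();print(s["eef_pos"],sf(s["eef_pos"]))
q=manip.camera("side");cv2.imwrite("pics/m4.png",cv2.resize(q["pixels"][130:430,160:480,::-1],None,fx=1.5,fy=1.5))
E
```

```text
clock: 8.0
eef_pos: [564.6, 72.8, 67.1]
eef_rot: [3.139, -0.0, 1.734]
wrist_force: [0.3, -0.3, -0.0]
finger_gap: 14.4
clock: 8.67
eef_pos: [565.6, 126.6, 67.2]
eef_rot: [3.139, -0.0, 1.734]
wrist_force: [0.5, 0.6, -0.2]
finger_gap: 13.8
clock: 9.33
eef_pos: [566.5, 177.5, 67.1]
eef_rot: [3.139, -0.0, 1.735]
wrist_force: [0.2, 0.6, 0.9]
finger_gap: 13.8
[566.4821127  177.49304447  67.11211321] [29.1 18.2]
```

View pics/m4.png

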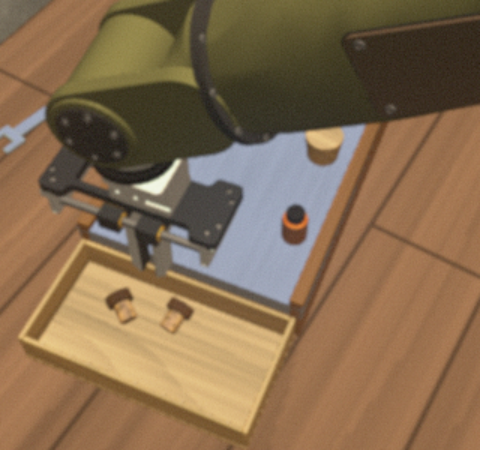

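Two stoppers are in the tray, at (121,304) and (177,313) in the crop. Now the last one.

```bash
python3 -m crank '[{"offset":[0,0,0.035],"spin":0},{"offset":[0.002,-0.020,0.060],"spin":0},{"offset":[0.008,-0.060,0.062],"spin":0},{"offset":[0.014,-0.100,0.062],"spin":0},{"offset":[0.020,-0.140,0.062],"spin":0},{"offset":[0.025,-0.180,0.062],"spin":0},{"offset":[0.031,-0.220,0.062],"spin":0},{"offset":[0.036,-0.260,0.062],"spin":0}]'
python3 -m crank '[{"offset":[0.006,-0.035,0],"spin":0},{"offset":[0.011,-0.068,0],"spin":0},{"offset":[0.012,-0.076,0],"spin":0},{"offset":[0.012,-0.076,0],"spin":0},{"offset":[0.012,-0.076,0],"spin":0},{"offset":[0.012,-0.076,0],"spin":0},{"offset":[0.012,-0.076,0],"spin":0},{"offset":[0.012,-0.076,0],"spin":0}]'
python3 - <<'E'
from h import *
s=manip.read_state();print(s["eef_pos"],sf(s["eef_pos"]),s["eef_rot"])
for c in("side","top"):
    p=manip.camera(c);save(p,c+"5")
    for r in manip.search_frame(p,"stopper0")[:4]: print(round(r["conf"],2),np.round(r["location"]),sf(r["location"]))
E
```

```text
clock: 10.05
eef_pos: [602.4, -84.3, 129.3]
eef_rot: [3.139, -0.0, 1.735]
wrist_force: [0.2, 0.3, -0.6]
finger_gap: 14.2
clock: 10.72
eef_pos: [614.5, -159.0, 129.5]
eef_rot: [3.139, -0.0, 1.736]
wrist_force: [-0.8, 0.4, 0.0]
finger_gap: 14.6
[ 614.52914422 -158.98938663  129.48158577] [  21.2 -321.6] [ 3.13867158e+00 -1.11012313e-04  1.73648698e+00]
0.84 [586. 221.  25.] [55.  57.7]
0.66 [ 601. -115.   72.] [  15.1 -275.8]
0.64 [526. 194.  25.] [-8.3 41.6]
0.92 [533. 186.  25.] [-2.6 32.3]
0.7 [586. 217.  24.] [54.4 53.7]
0.54 [ 607. -120.   77.] [  20.1 -281.9]
```

```bash
python3 -m crank '[{"offset":[-0.001,0,-0.02],"spin":0},{"offset":[-0.003,0,-0.042],"spin":0},{"offset":[-0.003,0,-0.056],"spin":0},{"offset":[-0.003,0.001,-0.062],"spin":0},{"offset":[-0.004,0.006,-0.063],"spin":0},{"offset":[-0.005,0.011,-0.063],"spin":0},{"offset":[-0.006,0.016,-0.063],"spin":0},{"offset":[-0.007,0.021,-0.063],"spin":0}]'
python3 -m crank '[{"offset":[-0.001,0.004,0],"spin":0},{"offset":[-0.002,0.009,0],"spin":0},{"offset":[-0.004,0.015,0],"spin":0},{"offset":[-0.006,0.021,0],"spin":0},{"offset":[-0.008,0.028,0],"spin":0},{"offset":[-0.010,0.035,0],"spin":0},{"offset":[-0.012,0.042,0],"spin":0},{"offset":[-0.015,0.049,0],"spin":0}]'
python3 - <<'E'
from h import *
s=manip.read_state();print(s["eef_pos"],sf(s["eef_pos"]))
q=manip.camera("side");cv2.imwrite("pics/m6.png",cv2.resize(q["pixels"][130:430,160:480,::-1],None,fx=1.5,fy=1.5))
E
```

```text
clock: 11.58
eef_pos: [607.9, -138.2, 67.5]
eef_rot: [3.137, 0.001, 1.736]
wrist_force: [-0.2, -0.2, 0.1]
finger_gap: 14.2
clock: 12.25
eef_pos: [592.7, -88.5, 67.5]
eef_rot: [3.137, 0.001, 1.736]
wrist_force: [-0.3, -0.1, 0.8]
finger_gap: 14.1
[592.70265398 -88.46865555  67.52612306] [  11.3 -248.5]
```

View pics/m6.png

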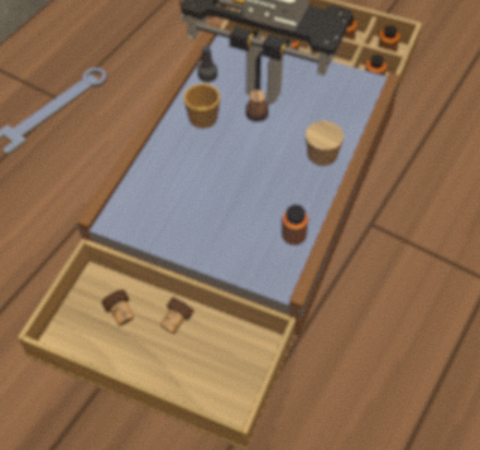

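The last stopper is seated between the fingers at (257,105) in the crop, clear of the cup and the bung. I push on, steering toward -lateral.

```bash
python3 -m crank '[{"offset":[-0.002,0.005,0],"spin":0},{"offset":[-0.004,0.011,0],"spin":0},{"offset":[-0.006,0.018,0],"spin":0},{"offset":[-0.008,0.025,0],"spin":0},{"offset":[-0.010,0.032,0],"spin":0},{"offset":[-0.013,0.039,0],"spin":0},{"offset":[-0.015,0.046,0],"spin":0},{"offset":[-0.017,0.053,0],"spin":0}]'
python3 -m crank '[{"offset":[-0.002,0.005,0],"spin":0},{"offset":[-0.004,0.011,0],"spin":0},{"offset":[-0.006,0.018,0],"spin":0},{"offset":[-0.008,0.025,0],"spin":0},{"offset":[-0.010,0.032,0],"spin":0},{"offset":[-0.013,0.039,0],"spin":0},{"offset":[-0.015,0.046,0],"spin":0},{"offset":[-0.017,0.053,0],"spin":0}]'
python3 - <<'E'
from h import *
s=manip.read_state();print(s["eef_pos"],sf(s["eef_pos"]))
q=manip.camera("side");cv2.imwrite("pics/m7.png",cv2.resize(q["pixels"][130:430,160:480,::-1],None,fx=1.5,fy=1.5))
E
```

```text
clock: 12.97
eef_pos: [575.0, -33.6, 67.5]
eef_rot: [3.138, 0.0, 1.737]
wrist_force: [-0.7, 0.1, -0.3]
finger_gap: 14.4
clock: 13.63
eef_pos: [557.7, 20.1, 67.5]
eef_rot: [3.138, 0.0, 1.737]
wrist_force: [1.1, 0.2, 0.2]
finger_gap: 14.1
[557.73209771  20.0622309   67.49210624] [  -5.4 -135.7]
```

View pics/m7.png

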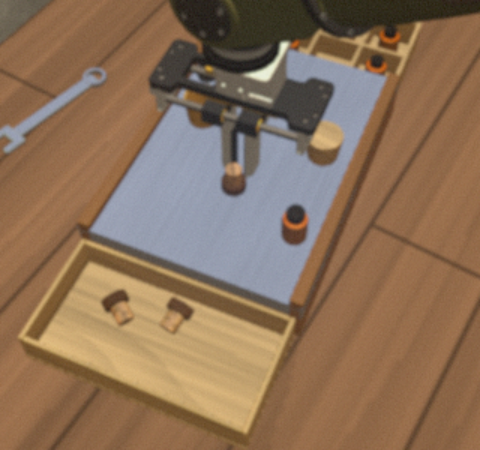

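```bash
python3 -m crank '[{"offset":[-0.002,0.005,0],"spin":0},{"offset":[-0.004,0.011,0],"spin":0},{"offset":[-0.006,0.018,0],"spin":0},{"offset":[-0.008,0.025,0],"spin":0},{"offset":[-0.010,0.032,0],"spin":0},{"offset":[-0.013,0.039,0],"spin":0},{"offset":[-0.015,0.046,0],"spin":0},{"offset":[-0.017,0.053,0],"spin":0}]'
python3 -m crank '[{"offset":[-0.002,0.005,0],"spin":0},{"offset":[-0.004,0.011,0],"spin":0},{"offset":[-0.006,0.018,0],"spin":0},{"offset":[-0.009,0.025,0],"spin":0},{"offset":[-0.011,0.032,0],"spin":0},{"offset":[-0.014,0.039,0],"spin":0},{"offset":[-0.016,0.046,0],"spin":0},{"offset":[-0.018,0.053,0],"spin":0}]'
python3 -m crank '[{"offset":[-0.002,0.005,0],"spin":0},{"offset":[-0.004,0.011,0],"spin":0},{"offset":[-0.006,0.018,0],"spin":0},{"offset":[-0.008,0.025,0],"spin":0},{"offset":[-0.010,0.032,0],"spin":0},{"offset":[-0.012,0.039,0],"spin":0},{"offset":[-0.012,0.042,0],"spin":0},{"offset":[-0.012,0.042,0],"spin":0}]'
python3 -m crank '[{"offset":[0,0,0.03],"spin":0},{"offset":[0,-0.01,0.06],"spin":0},{"offset":[0,-0.03,0.09],"spin":0},{"offset":[0,-0.06,0.12],"spin":0},{"offset":[0,-0.09,0.13],"spin":0},{"offset":[0,-0.12,0.13],"spin":0},{"offset":[0,-0.12,0.13],"spin":0},{"offset":[0,-0.12,0.13],"spin":0}]'
python3 - <<'E'
from h import *
q=manip.camera("side");cv2.imwrite("pics/m8.png",cv2.resize(q["pixels"][130:430,160:480,::-1],None,fx=1.5,fy=1.5))
for c in("side","top"):
    p=manip.camera(c)
    for n in ("stopper0","bung","cup","vial","pourer"):
        for r in manip.search_frame(p,n)[:3]: print(n,round(r["conf"],2),np.round(r["location"]),sf(r["location"]))
E
```

```text
clock: 14.35
eef_pos: [540.2, 74.8, 67.5]
eef_rot: [3.138, -0.0, 1.737]
wrist_force: [-0.3, -0.2, 0.2]
finger_gap: 14.1
clock: 15.02
eef_pos: [522.0, 128.5, 67.5]
eef_rot: [3.138, -0.0, 1.737]
wrist_force: [0.2, 0.5, -0.6]
finger_gap: 14.1
clock: 15.68
eef_pos: [509.9, 171.2, 67.6]
eef_rot: [3.138, -0.0, 1.738]
wrist_force: [0.0, -0.1, -0.5]
finger_gap: 14.0
clock: 16.35
eef_pos: [509.9, 49.9, 197.7]
eef_rot: [3.137, 0.0, 1.736]
wrist_force: [0.6, 0.3, -0.3]
finger_gap: 13.9
stopper0 0.97 [445. 251.  22.] [-79.  110.8]
stopper0 0.81 [527. 196.  26.] [-6.4 43.1]
stopper0 0.58 [589. 219.  26.] [58.2 55.7]
bung 0.94 [489. -44.  93.] [ -83.9 -187.9]
bung 0.62 [ 516. -300.   40.] [ -99.3 -444.9]
cup 0.75 [642. -27.  88.] [  70.  -195.5]
vial 0.56 [463.  75.  93.] [-90.1 -65.7]
vial 0.24 [589. 222.  23.] [59.  58.6]
pourer 0.74 [673. -82.  75.] [  92.  -254.9]
bung 0.63 [493. -53.  97.] [ -81.6 -196.7]
cup 0.79 [645. -28.  75.] [  72.3 -197.7]
```

View pics/m8.png

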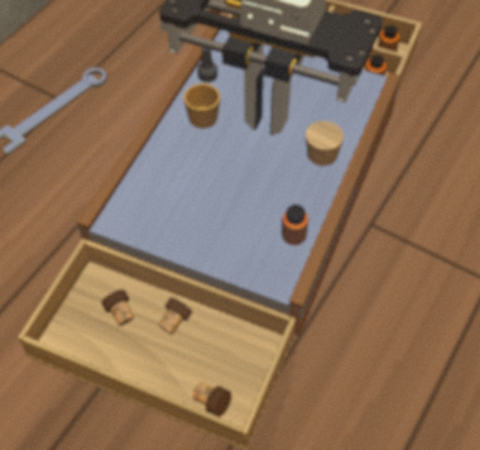

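All three are in the tray and the others are untouched. I'll check that the stoppers are at rest, then hand in.

```bash
for i in 1; do python3 -m crank '[{"offset":[0,0,0],"spin":0},{"offset":[0,0,0],"spin":0},{"offset":[0,0,0],"spin":0},{"offset":[0,0,0],"spin":0},{"offset":[0,0,0],"spin":0},{"offset":[0,0,0],"spin":0},{"offset":[0,0,0],"spin":0},{"offset":[0,0,0],"spin":0}]'; done
python3 - <<'E'
from h import *
p=manip.camera("side")
for r in manip.search_frame(p,"stopper0")[:3]: print(round(r["conf"],2),np.round(r["location"]),sf(r["location"]))
a=cv2.resize(p["pixels"][130:430,160:480,::-1],None,fx=1.5,fy=1.5); b=cv2.imread("pics/m8.png")
print("diff tray",cv2.absdiff(a,b)[260:].max(),cv2.absdiff(a,b)[260:].mean())
print(manip.sign_off())
E
```

```text
clock: 17.67
eef_pos: [509.9, 51.3, 197.5]
eef_rot: [3.138, -0.0, 1.738]
wrist_force: [-0.5, 1.0, -1.1]
finger_gap: 14.3
0.89 [529. 195.  23.] [-5.3 41.9]
0.73 [445. 250.  24.] [-79.2 109.4]
0.55 [587. 221.  26.] [56.7 58. ]
diff tray 14 1.8219261695906432
the job is handed in; nothing more can be done
None
```

I pushed the three stoppers off the open end one at a time, with slightly open fingers low on the steel, and all three lie in the plain tray. I handed the job in at about 17.7 s, with the arm raised clear of everything.

- **Stoppers:** in the last side picture the networks found all three in the tray, about 25 mm above the table and inside its walls. The third lies nearest the outer wall, about 17 mm inside the limit. Between the last two pictures the tray area changed only at noise level, so they were at rest.
- **Other pieces:** in the last picture viewed the bung, cup, vial and pouring spout all stood upright. The positions found matched their starting ones to within about 5 mm.
- **Missing or doubtful detections:** at the final check the arm hid part of the top view, so it showed only the bung and cup. The vial and pourer were confirmed in the side view only. Two low-confidence side detections, a "bung" among the samples and a "vial" at a stopper in the tray, were false.
- **Forces:** the wrist force stayed within about 2 N at the end of every move. The force between the fingers and the stoppers was not measured directly.

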